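# Refill a spray can: press it down in the sprung filling cradle and hold

### The job

Refill the blue spray can at the bench refill station: lift the dust cap off the filling cradle by its knob and lay it in the round steel parts tray, then stand the blue can upright in the cradle and push it straight down, firmly but without ramming it, until the sprung cradle is fully home on its stop. Filling goes on only while the can is held down, so finish while holding it there: do not let it up or let go. Leave the red can, the yellow can and the piston where they stand.

Things in the scene. Friction and masses are not known exactly. Their poses are not given: they have to be found in the camera images.
- station: grey refill station with blue strips, fixed; origin on the bench under the cradle's axis. In its frame: deck x -85 to 85, y -80 to 80 mm, top 50 mm up; valve housing beside it, same x, y -145 to -80 mm, 132 mm high, with a gauge on its front (-x). On the deck a fixed blue collar, 92 mm in diameter, top 70 mm up, surrounds the steel sprung cradle
- cradle_seat (a point): centre of the sprung cradle's inner floor, where the can's base stands: 66 mm above the bench with the cradle up; moves down with it; z up. The cradle is a steel ring cup: bore 56 mm in diameter (2 mm play round the can) for 14 mm above the floor, then flaring to 68 mm at the rim, 22 mm above the floor
- cradle (a joint): how far the sprung cradle is pushed down, m: 0 up, 0.012 fully home on its stop (rim then 76 mm above the bench, just above the collar). The spring needs about 6 N to start and 15 N at the stop: a can's own weight does not push it down, and it comes up when the push ends
- dust_cap: black loose dust cap, at the start on the cradle's rim: disc 84 mm in diameter, 5 mm thick (8 to 13 mm above the origin), below it a plug 48 mm in diameter, 8 mm deep, in the cradle's mouth; on top a round knob 26 mm in diameter, 32 mm high; 60 g; origin at the centre of the plug's underside, at first 80 mm above the bench; z up
- dust_cap_knob (a point): centre of the top face of the dust cap's knob, 45 mm above the cap's origin; the knob is 26 mm in diameter and reaches 32 mm down from here to the disc
- tray: round stainless parts tray fixed on the bench, empty: outside 150 mm in diameter at the foot and 172 mm at the rim, 22 mm high, 3 mm wall and floor; origin at the centre of its underside
- blue_can: aluminium spray can with blue label and blue flat-topped cap, standing upright; straight body 52 mm in diameter up to 158 mm (2.5 mm bevel at the foot), short shoulder, cap 44 mm in diameter, 188 mm high in all; origin at the centre of its underside, z up its axis, round; about 0.13 to 0.24 kg; this is the one to refill
- red_can: aluminium spray can with red label and red flat-topped cap, standing upright; straight body 52 mm in diameter up to 158 mm (2.5 mm bevel at the foot), short shoulder, cap 44 mm in diameter, 188 mm high in all; origin at the centre of its underside, z up its axis, round; a bystander
- yellow_can: aluminium spray can with yellow label and yellow flat-topped cap, standing upright; straight body 52 mm in diameter up to 158 mm (2.5 mm bevel at the foot), short shoulder, cap 44 mm in diameter, 188 mm high in all; origin at the centre of its underside, z up its axis, round; a bystander
- piston: bare aluminium engine piston standing on its skirt, 66 mm in diameter and 58 mm high; origin at the centre of its underside; a bystander
Things that resemble listed ones, but are neither listed nor needed, are in the scene too. What is meant by the tray is not purple, and is the smaller of those in its own colour.

How it is judged:
By the outcome, as a careful person would: the job done as asked, in the order asked, and still so for the second after the job is handed in, while the arm keeps its last pose, push and grip.
It also fails if it takes over 67 s, if anything falls off the work surface, if the arm or the gripper's body presses on something with over 40 N, if the wrist force passes 120 N, or if a joint passes its speed limit or range.

### The arm

A 6-joint arm with a two-finger parallel gripper is mounted at the origin on the work surface. World frame = base frame: x ahead of the robot, y to its left, z up, the work surface at z = 0. Lengths are in m, angles in rad, forces in N, time in s.
With the tool pointing down it reaches from about 0.4 to 0.825 m from the base axis. Payload 7 kg.
Tool frame: the origin (TCP) lies on the centre line of the jaws, within the pads' length; the fingertips stand 14 mm ahead of it and the grasp point (between the pads) lies 5 mm behind it; z points along the fingers, y is the line along which they close (so a half turn about z gives the same grasp; the last joint's range is limited). The gripper opens to 88 mm and grips with 3 to 60 N. Pads are 19 mm wide; open, the fingers measure 130 mm over their backs; the gripper's body (78 mm by 193 mm) begins 47 mm behind the grasp point.
Start: joints at [-1.015, 0.359, 0.012, 0, -1.224, -0.288], TCP at [0.179, -0.651, 0.241] pointing down, gripper open.
Joint ranges: [-3.07, 3.07], [-1.43, 2.12], [-1.02, 1.25], [-3.03, 1.67], [-3.05, -0], [-3.03, 3.03]. Speed limits (rad/s): [2.39, 2.39, 3.01, 3.14, 3.14, 3.14].

### API

Orientations are given as [roll, pitch, yaw] about the fixed x, y, z axes, in that order (R = Rz(yaw) Ry(pitch) Rx(roll)).
In Python, from station import arm gives the robot as it stands.
- The arm moves only by the tool move_arm, never from a script. Its argument "rows" is a list of rows, each an object with "translation": the shift along the tool's x, y, z in cm, a list of three; "rot": the turn, a rotation vector about the tool's x, y, z in degrees, a list of three; "hand": the closure, from 0 (fully open) to 1 (shut). A call has 1 to 8 rows; each row is the pose to reach, as a shift and turn from the pose commanded when the call began, along the tool's axes at that moment; what a row does not reach only later rows make up. A row lasts 1/12 s, in which the tool goes at most 41.7 mm and 7.16 degrees, less where a joint would pass 70% of its speed; a pose out of reach is approached as far as the arm can. A call with a gripper value outside its range is refused whole. The fingers move at their own pace and stop on an object; "squeeze" is the grip in N (left out, the last holds). Time passes only in rows, so rows that repeat a pose let the fingers close. It gives the time, the measured TCP pose, the force, the opening and the grip force at its end, in the units of the state.
- arm.get_state(): the state, without advancing time (a new reading comes with each control period).
- arm.grab_frame(name): name is "scene" or "top"; returns (picture, depth): 420x560x3 uint8, red, green, blue; 420x560 float32, m along the optical axis (not along the pixel's ray), 0 where there is no reading.
- arm.camera_params(name): a dict with "vfov" (degrees; the focal length in pixels is half the picture's height over the tangent of half this angle, whatever the lens; pixels are square), "cx", "cy" (the principal point, pixels), "k1" (the pictures are not rectified: a ray, as slopes to the right and down, at radius r is drawn at 1 + k1 r^2 times it, then the intrinsics apply), "position" and "orientation" of the camera in the world. Camera axes: x right, y down, z forward; pixel columns grow to the right and rows downward; lengths in m; the calibration is good to about 2 mm. A picture is of the moment at which its call begins. camera_params takes no time and is no camera call.
- arm.job_done(): hands the job in; it is judged then, once.
Trained networks look in the newest picture that a camera, given by its name, has taken for a name from the list of things; names that differ only in an ending like _2 or _b are one class to them, and where a whole thing is asked for, a point or a joint stands for the part that bears it (a point fixed in the world has none). Each returns a list of dicts, best first, with "p" (0 to 1); they miss things now and then, are a little off and sometimes report something else, mostly with a low value. They report only what shows in the picture. A call takes as long as a camera call. They do not tell look-alikes from the thing itself.
- arm.search_frame(label, camera): "point" ([x, y, z] in m, in the coordinates of the camera as it stood for that picture, good to about 4 mm: the middle of the surface that is visible of it).
- arm.pinpoint(label, camera): "point" ([x, y, z] in m, in the coordinates of the camera as it stood for that picture, good to about 4 mm: a listed point, or the origin of a listed thing).
The state is a dict: "t": time; "q": joint angles; "qd": joint speeds; "joint_efforts": joint torques, N m; "eef_pos": TCP position; "ee_rot": TCP orientation; "force": force on the tool from outside, world axes, zero at the start; "moment": the same for the moment, N m; "width": finger opening in m; "gripper_force": force on a finger pad.
Only numpy, scipy, OpenCV 4.12 (cv2) and the standard library are available. Lean on these libraries where they do the work, as an engineer would, in place of code of your own. Each camera call takes 0.05 s, during which the arm holds its last target. There are 200 camera calls.

## Working session

There is one attempt and no reset: what is moved stays moved. The work goes in short steps, Python scripts to look and compute and a tool call to move; the robot and the scene stay as the last step left them, time stands still between calls to the robot, and variables do not carry over. Pictures are saved under pics/ and viewed, at most 10 in all, crops included, and the job is handed in when it is done.

Besides the shell and the picture viewer there is one more tool, called after "Request:" in YAML: its name, and indented under it one key for each argument. move_arm: Moves the arm, as the interface text tells. Its arguments: {"type":"object","properties":{"rows":{"type":"array","items":{"type":"object","properties":{"translation":{"type":"array","items":{"type":"number"}},"rot":{"type":"array","items":{"type":"number"}},"hand":{"type":"number"}}}},"squeeze":{"type":"number"}},"required":["rows"]}

```bash
mkdir -p pics; ls; cat > h.py <<'E'
import numpy as np, cv2
from scipy.spatial.transform import Rotation as R
from station import arm
def rot(o):
    o=np.array(o,float)
    if o.shape==(3,3): return o
    if o.size==4: return R.from_quat(o).as_matrix()
    return R.from_euler('xyz',o).as_matrix()
def toworld(cam,p):
    c=arm.camera_params(cam); return rot(c['orientation'])@np.array(p)+np.array(c['position'])
def pix2cam(cam,u,v,z,H=420):
    c=arm.camera_params(cam); f=H/2/np.tan(np.radians(c['vfov'])/2)
    xd=np.stack([(np.asarray(u)-c['cx'])/f,(np.asarray(v)-c['cy'])/f],-1)
    x=xd.copy()
    for _ in range(20): x=xd/(1+c['k1']*(x**2).sum(-1,keepdims=True))
    z=np.asarray(z)[...,None]; return np.concatenate([x*z,z],-1)
def proj(cam,P,H=420):
    c=arm.camera_params(cam); f=H/2/np.tan(np.radians(c['vfov'])/2)
    q=rot(c['orientation']).T@(np.array(P)-np.array(c['position'])); s=q[:2]/q[2]
    s=s*(1+c['k1']*(s@s)); return s*f+[c['cx'],c['cy']]
def cloud(cam,d):
    v,u=np.mgrid[:d.shape[0],:d.shape[1]]; P=pix2cam(cam,u,v,d)
    c=arm.camera_params(cam); return P@rot(c['orientation']).T+np.array(c['position'])
E
python3 - <<'E'
from h import *
np.set_printoptions(precision=4,suppress=True)
for c in('scene','top'):
    print(arm.camera_params(c))
    im,d=arm.grab_frame(c); cv2.imwrite(f'pics/{c}0.png',im[:,:,::-1]); np.save(f'{c}0.npy',d)
    for l in ['station','cradle_seat','dust_cap','dust_cap_knob','tray','blue_can','red_can','yellow_can','piston']:
        for r in arm.pinpoint(l,c)[:4]:
            w=toworld(c,r['point']); print(c,l,round(r['p'],2),w,proj(c,w).round())
print(arm.get_state())
E
```

```text
pics
{'vfov': 43.24878831479504, 'cx': 282.4310548145474, 'cy': 215.19445258214336, 'k1': -0.16622374928828693, 'position': array([0.8798, 0.6039, 1.1561]), 'orientation': array([-2.5606, -0.0006,  2.6344])}
scene station 0.74 [0.5407 0.0359 0.0001] [290. 248.]
scene station 0.45 [ 0.6377  0.2238 -0.0005] [294. 327.]
scene cradle_seat 0.6 [0.5383 0.0352 0.064 ] [291. 234.]
scene dust_cap 0.62 [0.5382 0.035  0.0781] [291. 231.]
scene dust_cap_knob 0.79 [0.5371 0.0389 0.1257] [293. 221.]
scene dust_cap_knob 0.6 [ 0.4001  0.2484 -0.0043] [384. 291.]
scene tray 0.9 [ 0.2763 -0.29   -0.0007] [314. 126.]
scene tray 0.59 [ 0.5301 -0.3634 -0.002 ] [225. 142.]
scene tray 0.59 [ 0.7892 -0.1282  0.0008] [174. 240.]
scene tray 0.46 [0.5376 0.0359 0.1279] [292. 220.]
scene blue_can 0.84 [ 0.5069  0.379  -0.0007] [378. 357.]
scene blue_can 0.7 [0.5409 0.0353 0.0013] [290. 247.]
scene red_can 0.74 [ 0.3998  0.2475 -0.0011] [384. 290.]
scene yellow_can 0.77 [ 0.6384  0.2264 -0.0001] [294. 328.]
scene piston 0.79 [ 0.6905 -0.3143  0.0027] [181. 174.]
scene piston 0.41 [0.5373 0.0346 0.127 ] [292. 219
[... 681 characters left out ...]
[199. 271.]
top red_can 0.18 [0.5433 0.0323 0.1253] [273. 211.]
top yellow_can 0.85 [ 0.6379  0.2282 -0.0018] [207. 189.]
top yellow_can 0.31 [0.5406 0.0389 0.0758] [272. 216.]
top piston 0.66 [ 0.6914 -0.3159 -0.0043] [393. 168.]
{'t': 1.0, 'q': array([-1.0149,  0.3586,  0.0119, -0.    , -1.2241, -0.2881]), 'qd': array([-0.0008, -0.0005,  0.0021,  0.0012, -0.0005, -0.    ]), 'joint_efforts': array([  0.0001, -58.2394,  29.3303,   7.0023,   0.0125,  -0.    ]), 'eef_pos': array([ 0.1786, -0.6509,  0.2406]), 'ee_rot': array([-3.1416,  0.    , -2.8738]), 'force': array([ 0.0516, -0.8745,  0.8401]), 'moment': array([ 0.0766,  0.0242, -0.0092]), 'gripper_force': 0.0, 'width': 0.08766720569984458}
```

View pictures.

View pics/scene0.png

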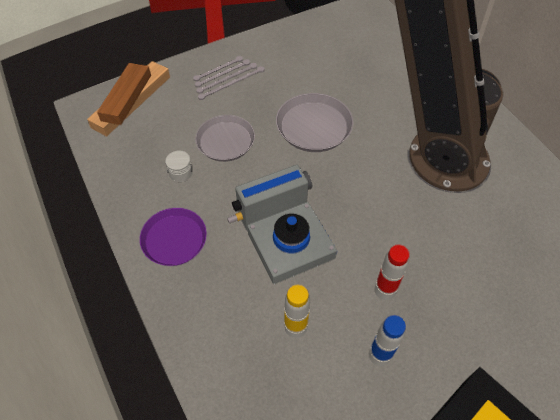

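View pics/top0.png

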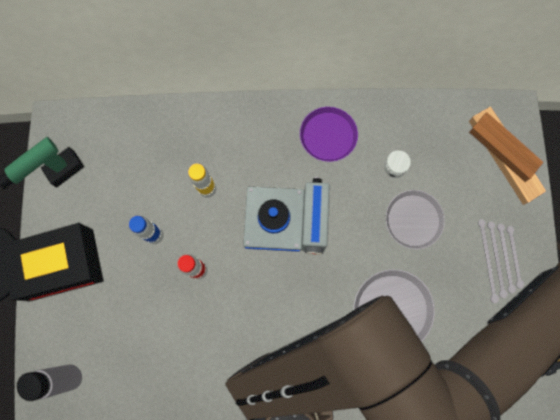

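The scene view shows the cap at (292,222), the blue can at (390,340), red (395,270) and yellow (297,310). The steel trays are the small one at (225,138) and the large one at (314,122), and the purple tray is at (173,237). In the top view the same trays are at (414,219), (394,308) and (329,134).
Tray candidates: the purple one is excluded, and of the two steel ones I take the smaller. Blue can candidates: only (390,340) is a can. The blue knob at (292,222) is the dust cap. Next I measure these and make a close crop.

```bash
python3 - <<'E'
from h import *
np.set_printoptions(precision=4,suppress=True)
def circ(xy):
    c,r=cv2.minEnclosingCircle(xy.astype(np.float32)); return np.array(c),r
def look(W,ctr,zr,R0):
    m=(W[...,2]>zr[0])&(W[...,2]<zr[1])&(np.hypot(W[...,0]-ctr[0],W[...,1]-ctr[1])<R0)
    return W[m]
for cam in('scene','top'):
    d=np.load(f'{cam}0.npy'); W=cloud(cam,d); W[d==0]=99
    for n,c,z,r in [('blue',(.505,.379),(.182,.195),.05),('red',(.40,.248),(.182,.195),.05),('yel',(.638,.227),(.182,.195),.05),('knob',(.54,.035),(.12,.132),.03),('disc',(.54,.035),(.088,.099),.06),('tray',(.532,-.362),(.017,.027),.11),('big',(.28,-.29),(.017,.027),.15),('deck',(.54,.035),(.045,.055),.14),('hous',(.54,-.075),(.127,.137),.14),('bench',(.45,-.1),(-.01,.01),.05)]:
        P=look(W,c,z,r)
        if len(P)<4: print(cam,n,len(P));continue
        if n in('deck','hous'): 
            rc=cv2.minAreaRect(P[:,:2].astype(np.float32)); print(cam,n,len(P),P[:,2].mean(),rc)
        else: print(cam,n,len(P),'mean',P.mean(0),'circ',*circ(P[:,:2]),'bbmid',(P.min(0)+P.max(0))/2)
a=cv2.imread('pics/scene0.png'); b=cv2.imread('pics/top0.png')
f=lambda i,x,y:cv2.resize(i[y:y+100,x:x+130],(390,300),interpolation=cv2.INTER_CUBIC)
cv2.imwrite('pics/crop.png',np.vstack([np.hstack([f(a,225,190),f(a,330,270)]),np.hstack([f(b,350,170),f(b,220,170)])]))
E
```

```text
scene blue 376 mean [0.5047 0.379  0.1874] circ [0.504  0.3786] 0.0225539468228817 bbmid [0.5042 0.3782 0.1874]
scene red 308 mean [0.4023 0.2511 0.188 ] circ [0.4016 0.2498] 0.022901693359017372 bbmid [0.4017 0.2503 0.1886]
scene yel 355 mean [0.636  0.2278 0.1878] circ [0.635  0.2265] 0.022627754136919975 bbmid [0.6356 0.2266 0.1873]
scene knob 81 mean [0.5399 0.0366 0.1246] circ [0.5397 0.0365] 0.012966894544661045 bbmid [0.5398 0.0369 0.1247]
scene disc 698 mean [0.5414 0.0389 0.0927] circ [0.539 0.036] 0.04340185597538948 bbmid [0.5388 0.0354 0.0934]
scene tray 260 mean [ 0.522  -0.376   0.0209] circ [ 0.5301 -0.3628] 0.08728823810815811 bbmid [ 0.5307 -0.3631  0.022 ]
scene big 409 mean [ 0.2545 -0.3167  0.022 ] circ [ 0.2773 -0.2881] 0.1147269681096077 bbmid [ 0.2759 -0.29    0.022 ]
scene deck 2817 0.04965072094015937 ((0.5429115295410156, 0.021882183849811554), (0.19132164120674133, 0.17958854138851166), 85.99132537841797)
scene hous 1332 0.1304971694164584 ((0.5348307490348816, -0.02947835624217987), (0.15751338005065918, 0.1687924712896347), 86.33666229248047)
scene bench 
[... 605 characters left out ...]
6 0.0332] 0.04214945808053017 bbmid [0.5419 0.0333 0.0933]
top tray 253 mean [ 0.5454 -0.369   0.0208] circ [ 0.5344 -0.3633] 0.0874302089214325 bbmid [ 0.5352 -0.3633  0.0219]
top big 391 mean [ 0.3224 -0.3243  0.0223] circ [ 0.2824 -0.2901] 0.11326820403337479 bbmid [ 0.2967 -0.2898  0.022 ]
top deck 2290 0.049324196825891106 ((0.5408133268356323, 0.031904496252536774), (0.16353291273117065, 0.17045044898986816), 86.43582153320312)
top hous 1234 0.13050975838193232 ((0.5365445017814636, -0.033091045916080475), (0.1545313596725464, 0.16758888959884644), 85.42213439941406)
top bench 604 mean [ 0.4376 -0.1089 -0.001 ] circ [ 0.4497 -0.1001] 0.049783505499362946 bbmid [ 0.4483 -0.0995 -0.0005]
```

View pics/crop.png

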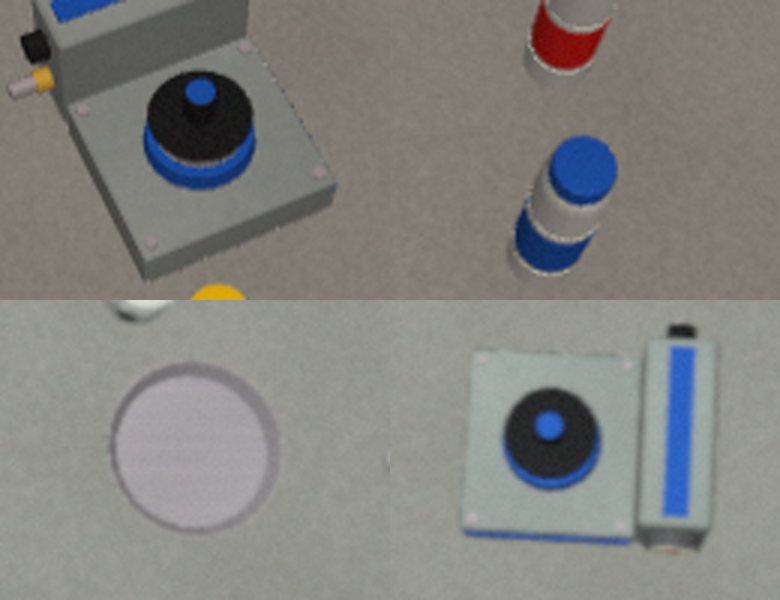

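The crop confirms the blue-capped can, the smaller grey steel tray and the blue-topped knob, and the heights (0.125, 0.188, 0.022) match the listed sizes. I'll use knob (0.5405, 0.035), can (0.5045, 0.3775) and tray (0.532, -0.363), with the jaws closing along x (yaw -90°).

```bash
cat > go.py <<'E'
import sys
from h import *
# usage: go.py x y z  -> shift (cm) and turn (deg) in tool axes to reach it with yaw -90, tool down
s=arm.get_state(); T=rot(s['ee_rot']); t=np.array(eval(sys.argv[1]))
G=R.from_euler('xyz',[np.pi,0,-np.pi/2]).as_matrix()
print('cm',(T.T@(t-s['eef_pos'])*100).round(2),'deg',np.degrees(R.from_matrix(T.T@G).as_rotvec()).round(2),'at',np.round(s['eef_pos'],4),'t',s['t'],'F',np.round(s['force'],2),'w',s['width'])
E
python3 go.py ".5405,.035,.24"
```

```text
cm [-53.05  56.57   0.06] deg [ -0.    -0.   -74.66] at [ 0.1786 -0.6509  0.2406] t 1.0 F [ 0.05 -0.87  0.84] w 0.08766720569984458
```

Request:
move_arm:
  rows:
    - {"translation": [-4, 4, 0], "rot": [0, 0, -7], "hand": 0}
    - {"translation": [-7, 7.5, 0], "rot": [0, 0, -14], "hand": 0}
    - {"translation": [-10, 11, 0], "rot": [0, 0, -21], "hand": 0}
    - {"translation": [-13, 14, 0], "rot": [0, 0, -28], "hand": 0}
    - {"translation": [-16, 17, 0], "rot": [0, 0, -35], "hand": 0}
    - {"translation": [-19, 20, 0], "rot": [0, 0, -42], "hand": 0}
    - {"translation": [-22, 23, 0], "rot": [0, 0, -49], "hand": 0}
    - {"translation": [-25, 26, 0], "rot": [0, 0, -56], "hand": 0}

```text
t: 1.67
eef_pos: [0.3378, -0.3562, 0.2409]
ee_rot: [-3.141, -0.0, -1.891]
force: [1.1, 0.2, 0.5]
width: 0.0877
gripper_force: 0.0
```

```bash
python3 go.py ".5405,.035,.22"
```

```text
cm [-43.51  -6.94   2.09] deg [ -0.05  -0.02 -18.32] at [ 0.3378 -0.3562  0.2409] t 1.6667 F [1.13 0.22 0.54] w 0.08765083887805508
```

Request:
move_arm:
  rows:
    - {"translation": [-4, -0.6, 0], "rot": [0, 0, -5], "hand": 0}
    - {"translation": [-8, -1.2, 0], "rot": [0, 0, -10], "hand": 0}
    - {"translation": [-12, -1.8, 0], "rot": [0, 0, -15], "hand": 0}
    - {"translation": [-16, -2.5, 0], "rot": [0, 0, -18.3], "hand": 0}
    - {"translation": [-20, -3.2, 0], "rot": [0, 0, -18.3], "hand": 0}
    - {"translation": [-24, -3.8, 0], "rot": [0, 0, -18.3], "hand": 0}
    - {"translation": [-28, -4.4, 0], "rot": [0, 0, -18.3], "hand": 0}
    - {"translation": [-32, -5, 0], "rot": [0, 0, -18.3], "hand": 0}

```text
t: 2.33
eef_pos: [0.4876, -0.0687, 0.2411]
ee_rot: [-3.14, 0.0, -1.577]
force: [1.7, -1.9, 0.2]
width: 0.0877
gripper_force: 0.0
```

```bash
python3 go.py ".5405,.035,.16"
```

```text
cm [-10.39  -5.22   8.12] deg [-0.07  0.01 -0.33] at [ 0.4876 -0.0687  0.2411] t 2.3333 F [ 1.73 -1.93  0.17] w 0.08771659850648632
```

Request:
move_arm:
  rows:
    - {"translation": [-3.5, -1.7, 0], "rot": [0, 0, 0], "hand": 0}
    - {"translation": [-7, -3.5, 0], "rot": [0, 0, 0], "hand": 0}
    - {"translation": [-10, -5, 0], "rot": [0, 0, 0], "hand": 0}
    - {"translation": [-10, -5, 3], "rot": [0, 0, 0], "hand": 0}
    - {"translation": [-10, -5, 6], "rot": [0, 0, 0], "hand": 0}
    - {"translation": [-10, -5, 8], "rot": [0, 0, 0], "hand": 0}
    - {"translation": [-10, -5, 8], "rot": [0, 0, 0], "hand": 0}
    - {"translation": [-10, -5, 8], "rot": [0, 0, 0], "hand": 0}

```text
t: 3.0
eef_pos: [0.5374, 0.0287, 0.1603]
ee_rot: [3.14, -0.001, -1.577]
force: [-0.2, 0.7, 1.5]
width: 0.0876
gripper_force: 0.0
```

```bash
python3 go.py ".5405,.035,.111"
```

```text
cm [-0.64 -0.32  4.93] deg [ 0.1  -0.07 -0.34] at [0.5374 0.0287 0.1603] t 3.0 F [-0.22  0.66  1.48] w 0.08761108829076321
```

Request:
move_arm:
  rows:
    - {"translation": [-0.6, -0.3, 2], "rot": [0, 0, 0], "hand": 0}
    - {"translation": [-0.6, -0.3, 4], "rot": [0, 0, 0], "hand": 0}
    - {"translation": [-0.6, -0.3, 4.9], "rot": [0, 0, 0], "hand": 0}
    - {"translation": [-0.6, -0.3, 4.9], "rot": [0, 0, 0], "hand": 0.5}
    - {"translation": [-0.6, -0.3, 4.9], "rot": [0, 0, 0], "hand": 0.8}
    - {"translation": [-0.6, -0.3, 4.9], "rot": [0, 0, 0], "hand": 1}
    - {"translation": [-0.6, -0.3, 4.9], "rot": [0, 0, 0], "hand": 1}
    - {"translation": [-0.6, -0.3, 4.9], "rot": [0, 0, 0], "hand": 1}
  squeeze: 20

```text
t: 3.67
eef_pos: [0.5413, 0.0351, 0.1127]
ee_rot: [-3.14, 0.001, -1.577]
force: [0.7, -0.2, 0.6]
width: 0.0598
gripper_force: 0.0
```

Request:
move_arm:
  rows:
    - {"translation": [0, 0, 0], "rot": [0, 0, 0], "hand": 1}
    - {"translation": [0, 0, 0], "rot": [0, 0, 0], "hand": 1}
    - {"translation": [0, 0, 0], "rot": [0, 0, 0], "hand": 1}
    - {"translation": [0, 0, 0], "rot": [0, 0, 0], "hand": 1}

```text
t: 4.0
eef_pos: [0.5407, 0.0349, 0.1116]
ee_rot: [-3.142, -0.0, -1.577]
force: [0.2, -1.1, 0.6]
width: 0.0332
gripper_force: 0.0
```

Request:
move_arm:
  rows:
    - {"translation": [0, 0, 0], "rot": [0, 0, 0], "hand": 1}
    - {"translation": [0, 0, 0], "rot": [0, 0, 0], "hand": 1}
    - {"translation": [0, 0, 0], "rot": [0, 0, 0], "hand": 1}
    - {"translation": [0, 0, 0], "rot": [0, 0, 0], "hand": 1}
    - {"translation": [0, 0, 0], "rot": [0, 0, 0], "hand": 1}

```text
t: 4.42
eef_pos: [0.5407, 0.0349, 0.1116]
ee_rot: [3.142, -0.0, -1.577]
force: [-0.3, 0.3, 1.1]
width: 0.0256
gripper_force: 20.0
```

Request:
move_arm:
  rows:
    - {"translation": [0, 0, -1], "rot": [0, 0, 0], "hand": 1}
    - {"translation": [0, 0, -2], "rot": [0, 0, 0], "hand": 1}
    - {"translation": [0, 0, -4], "rot": [0, 0, 0], "hand": 1}
    - {"translation": [0, 0, -6], "rot": [0, 0, 0], "hand": 1}
    - {"translation": [0, 0, -9], "rot": [0, 0, 0], "hand": 1}
    - {"translation": [0, 0, -12], "rot": [0, 0, 0], "hand": 1}
    - {"translation": [0, 0, -14], "rot": [0, 0, 0], "hand": 1}
    - {"translation": [0, 0, -14], "rot": [0, 0, 0], "hand": 1}

```text
t: 5.08
eef_pos: [0.543, 0.0353, 0.2579]
ee_rot: [-3.133, 0.002, -1.576]
force: [0.2, -0.2, -1.2]
width: 0.0254
gripper_force: 20.0
```

```bash
python3 go.py ".532,-.363,.24"; python3 - <<'E'
from h import *
im,d=arm.grab_frame('scene'); cv2.imwrite('pics/s1.png',cv2.resize(im[150:290,190:390,::-1],(600,420)))
E
```

```text
cm [39.84  0.9   1.7 ] deg [-0.51  0.12 -0.32] at [0.543  0.0353 0.2579] t 5.0833 F [ 0.22 -0.22 -1.2 ] w 0.025375665480866918
```

View pics/s1.png

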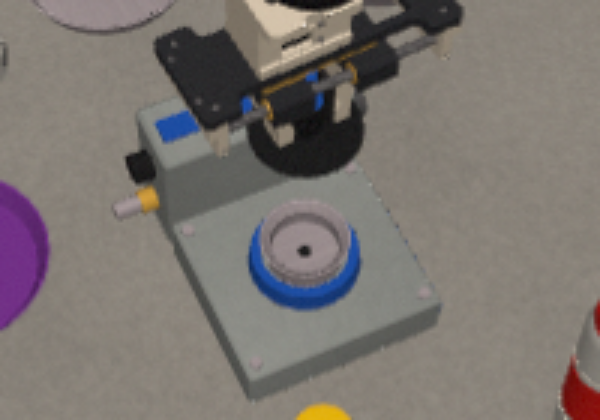

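The cap is in the gripper and the steel cradle is open at about (292,233) in the full frame. Now to the tray.

Request:
move_arm:
  rows:
    - {"translation": [3, 0, 0], "rot": [0, 0, 0], "hand": 1}
    - {"translation": [7, 0, 0], "rot": [0, 0, 0], "hand": 1}
    - {"translation": [11, 0.2, 0], "rot": [0, 0, 0], "hand": 1}
    - {"translation": [15, 0.4, 0], "rot": [0, 0, 0], "hand": 1}
    - {"translation": [19, 0.5, 0], "rot": [0, 0, 0], "hand": 1}
    - {"translation": [23, 0.6, 0], "rot": [0, 0, 0], "hand": 1}
    - {"translation": [27, 0.7, 0], "rot": [0, 0, 0], "hand": 1}
    - {"translation": [31, 0.8, 0], "rot": [0, 0, 0], "hand": 1}

```text
t: 5.8
eef_pos: [0.5299, -0.2768, 0.2514]
ee_rot: [3.141, 0.0, -1.577]
force: [1.7, 0.4, 0.1]
width: 0.0255
gripper_force: 20.0
```

Request:
move_arm:
  rows:
    - {"translation": [3.5, 0, 0], "rot": [0, 0, 0], "hand": 1}
    - {"translation": [6.5, 0, 0], "rot": [0, 0, 0], "hand": 1}
    - {"translation": [8.3, 0, 0], "rot": [0, 0, 0], "hand": 1}
    - {"translation": [8.3, 0, 2], "rot": [0, 0, 0], "hand": 1}
    - {"translation": [8.3, 0, 5], "rot": [0, 0, 0], "hand": 1}
    - {"translation": [8.3, 0, 8], "rot": [0, 0, 0], "hand": 1}
    - {"translation": [8.3, 0, 10], "rot": [0, 0, 0], "hand": 1}
    - {"translation": [8.3, 0, 10], "rot": [0, 0, 0], "hand": 1}

```text
t: 6.47
eef_pos: [0.5271, -0.3566, 0.1461]
ee_rot: [3.133, 0.004, -1.578]
force: [-1.1, 0.4, -1.2]
width: 0.0255
gripper_force: 20.0
```

```bash
python3 - <<'E'
from h import *
np.set_printoptions(precision=4,suppress=True)
for cam in('scene','top'):
    im,d=arm.grab_frame(cam); W=cloud(cam,d); W[d==0]=99
    cv2.imwrite(f'pics/{cam}2.png',im[:,:,::-1])
    for zr in [(.084,.092)]:
        m=(W[...,2]>zr[0])&(W[...,2]<zr[1])&(np.hypot(W[...,0]-.5405,W[...,1]-.035)<.05); P=W[m]
        c,r=cv2.minEnclosingCircle(P[:,:2].astype(np.float32)); print(cam,'rim',len(P),P[:,2].mean(),c,r,cv2.fitEllipse(P[:,:2].astype(np.float32)))
    for l in('cradle_seat','dust_cap_knob'):
        print(l,[(round(r['p'],2),toworld(cam,r['point'])) for r in arm.pinpoint(l,cam)[:2]])
E
python3 go.py ".532,-.363,.037"
```

```text
scene rim 165 0.08698816371950488 (0.540066659450531, 0.03484981879591942) 0.037696074694395065 ((0.539330244064331, 0.03597632423043251), (0.06716807931661606, 0.06763848662376404), 148.64674377441406)
cradle_seat [(0.79, array([0.5384, 0.0352, 0.0638])), (0.57, array([ 0.531 , -0.366 , -0.0029]))]
dust_cap_knob [(0.78, array([ 0.5226, -0.3542,  0.1606]))]
top rim 132 0.08709151776051025 (0.5414825677871704, 0.03341345489025116) 0.03659534081816673 ((0.5411755442619324, 0.033628080040216446), (0.06701686978340149, 0.0675477385520935), 80.0816650390625)
cradle_seat [(0.85, array([0.5432, 0.0352, 0.0625]))]
dust_cap_knob [(0.73, array([ 0.533 , -0.3613,  0.167 ])), (0.73, array([ 0.6393,  0.2273, -0.0038]))]
cm [ 0.45 -0.05 11.65] deg [-0.16 -0.06 -0.34] at [ 0.5312 -0.3583  0.1535] t 6.7667 F [-0.09  0.35  0.11] w 0.025905635052905322
```

Request:
move_arm:
  rows:
    - {"translation": [0.4, 0, 3], "rot": [0, 0, 0], "hand": 1}
    - {"translation": [0.4, 0, 6], "rot": [0, 0, 0], "hand": 1}
    - {"translation": [0.4, 0, 8.5], "rot": [0, 0, 0], "hand": 1}
    - {"translation": [0.4, 0, 10], "rot": [0, 0, 0], "hand": 1}
    - {"translation": [0.4, 0, 11], "rot": [0, 0, 0], "hand": 1}
    - {"translation": [0.4, 0, 11.7], "rot": [0, 0, 0], "hand": 1}
    - {"translation": [0.4, 0, 11.8], "rot": [0, 0, 0], "hand": 1}
    - {"translation": [0.4, 0, 11.8], "rot": [0, 0, 0], "hand": 1}

```text
t: 7.43
eef_pos: [0.5311, -0.3623, 0.0345]
ee_rot: [-3.14, -0.001, -1.577]
force: [0.3, 1.2, -0.6]
width: 0.0255
gripper_force: 20.0
```

Request:
move_arm:
  rows:
    - {"translation": [0, 0, 0], "rot": [0, 0, 0], "hand": 1}
    - {"translation": [0, 0, 0], "rot": [0, 0, 0], "hand": 1}

```text
t: 7.6
eef_pos: [0.5309, -0.3622, 0.0346]
ee_rot: [-3.14, -0.001, -1.577]
force: [0.2, -0.5, -0.4]
width: 0.0256
gripper_force: 20.0
```

Request:
move_arm:
  rows:
    - {"translation": [0, 0, 0], "rot": [0, 0, 0], "hand": 0.65}
    - {"translation": [0, 0, 0], "rot": [0, 0, 0], "hand": 0.55}
    - {"translation": [0, 0, 0], "rot": [0, 0, 0], "hand": 0.45}
    - {"translation": [0, 0, 0], "rot": [0, 0, 0], "hand": 0.45}
    - {"translation": [0, 0, 0], "rot": [0, 0, 0], "hand": 0.45}
    - {"translation": [0, 0, 0], "rot": [0, 0, 0], "hand": 0.45}

```text
t: 8.1
eef_pos: [0.5302, -0.362, 0.0336]
ee_rot: [-3.142, -0.0, -1.577]
force: [-0.5, 0.0, -0.6]
width: 0.0477
gripper_force: 0.0
```

Request:
move_arm:
  rows:
    - {"translation": [0, 0, -1], "rot": [0, 0, 0], "hand": 0.45}
    - {"translation": [0, 0, -3], "rot": [0, 0, 0], "hand": 0.45}
    - {"translation": [0, 0, -6], "rot": [0, 0, 0], "hand": 0.45}
    - {"translation": [0, 0, -10], "rot": [0, 0, 0], "hand": 0.3}
    - {"translation": [0, 0, -14], "rot": [0, 0, 0], "hand": 0}
    - {"translation": [0, 0, -18], "rot": [0, 0, 0], "hand": 0}
    - {"translation": [0, 0, -22], "rot": [0, 0, 0], "hand": 0}
    - {"translation": [0, 0, -25], "rot": [0, 0, 0], "hand": 0}

```text
t: 8.77
eef_pos: [0.5304, -0.3624, 0.2888]
ee_rot: [-3.138, -0.002, -1.577]
force: [1.5, 0.2, 1.1]
width: 0.0759
gripper_force: 0.0
```

```bash
python3 go.py ".5045,.3775,.28"; python3 - <<'E'
from h import *
im,d=arm.grab_frame('scene'); cv2.imwrite('pics/s3.png',cv2.resize(im[80:220,130:330,::-1],(600,420)))
E
```

```text
cm [-73.98   3.04   0.71] deg [-0.22 -0.12 -0.35] at [ 0.5304 -0.3624  0.2888] t 8.7667 F [1.52 0.22 1.08] w 0.0759403575460794
```

View pics/s3.png

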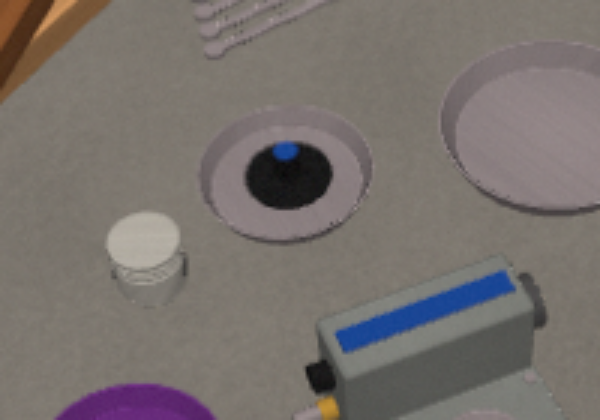

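The cap lies flat in the small tray at (287,170) in the crop. Now to the blue can, high over everything.

Request:
move_arm:
  rows:
    - {"translation": [-4, 0.1, 0], "rot": [0, 0, 0], "hand": 0}
    - {"translation": [-8, 0.3, 0], "rot": [0, 0, 0], "hand": 0}
    - {"translation": [-12, 0.5, 0], "rot": [0, 0, 0], "hand": 0}
    - {"translation": [-16, 0.7, 0], "rot": [0, 0, 0], "hand": 0}
    - {"translation": [-20, 0.9, 0], "rot": [0, 0, 0], "hand": 0}
    - {"translation": [-24, 1.1, 0], "rot": [0, 0, 0], "hand": 0}
    - {"translation": [-28, 1.3, 0], "rot": [0, 0, 0], "hand": 0}
    - {"translation": [-32, 1.5, 0], "rot": [0, 0, 0], "hand": 0}

```text
t: 9.48
eef_pos: [0.5165, -0.0402, 0.2845]
ee_rot: [-3.14, 0.0, -1.577]
force: [1.3, -0.6, -1.1]
width: 0.087
gripper_force: 0.0
```

Request:
move_arm:
  rows:
    - {"translation": [-4, 0.1, 0], "rot": [0, 0, 0], "hand": 0}
    - {"translation": [-8, 0.3, 0], "rot": [0, 0, 0], "hand": 0}
    - {"translation": [-12, 0.5, 0], "rot": [0, 0, 0], "hand": 0}
    - {"translation": [-16, 0.7, 0], "rot": [0, 0, 0], "hand": 0}
    - {"translation": [-20, 0.9, 0], "rot": [0, 0, 0], "hand": 0}
    - {"translation": [-24, 1.1, 0], "rot": [0, 0, 0], "hand": 0}
    - {"translation": [-28, 1.3, 0], "rot": [0, 0, 0], "hand": 0}
    - {"translation": [-32, 1.5, 0], "rot": [0, 0, 0], "hand": 0}

```text
t: 10.15
eef_pos: [0.5035, 0.28, 0.2846]
ee_rot: [-3.141, 0.001, -1.577]
force: [1.2, -0.7, 0.6]
width: 0.0876
gripper_force: 0.0
```

```bash
python3 go.py ".5045,.3775,.28"
```

```text
cm [-9.75 -0.04  0.46] deg [-0.04  0.04 -0.34] at [0.5035 0.28   0.2846] t 10.15 F [ 1.16 -0.66  0.59] w 0.0875975870038808
```

Request:
move_arm:
  rows:
    - {"translation": [-4, 0, 0], "rot": [0, 0, 0], "hand": 0}
    - {"translation": [-7, 0, 0], "rot": [0, 0, 0], "hand": 0}
    - {"translation": [-9, 0, 0], "rot": [0, 0, 0], "hand": 0}
    - {"translation": [-9.2, 0, 0], "rot": [0, 0, -0.3], "hand": 0}
    - {"translation": [-9.2, 0, 0], "rot": [0, 0, -0.3], "hand": 0}
    - {"translation": [-9.2, 0, 0], "rot": [0, 0, -0.3], "hand": 0}

```text
t: 10.65
eef_pos: [0.5046, 0.3697, 0.2838]
ee_rot: [3.141, -0.0, -1.572]
force: [0.7, -0.5, 0.0]
width: 0.0877
gripper_force: 0.0
```

```bash
python3 go.py ".5045,.3775,.144"
```

```text
cm [-7.900e-01  1.000e-02  1.398e+01] deg [ 0.01 -0.01 -0.05] at [0.5046 0.3697 0.2838] t 10.65 F [ 0.69 -0.52  0.03] w 0.08766063734749449
```

Request:
move_arm:
  rows:
    - {"translation": [-0.8, 0, 2], "rot": [0, 0, 0], "hand": 0}
    - {"translation": [-0.8, 0, 5], "rot": [0, 0, 0], "hand": 0}
    - {"translation": [-0.8, 0, 8], "rot": [0, 0, 0], "hand": 0}
    - {"translation": [-0.8, 0, 10.5], "rot": [0, 0, 0], "hand": 0}
    - {"translation": [-0.8, 0, 12.5], "rot": [0, 0, 0], "hand": 0}
    - {"translation": [-0.8, 0, 14], "rot": [0, 0, 0], "hand": 0}
    - {"translation": [-0.8, 0, 14], "rot": [0, 0, 0], "hand": 0.2}
    - {"translation": [-0.8, 0, 14], "rot": [0, 0, 0], "hand": 0.3}

```text
t: 11.32
eef_pos: [0.505, 0.3768, 0.1438]
ee_rot: [3.141, -0.001, -1.573]
force: [0.3, 1.2, 1.2]
width: 0.0793
gripper_force: 0.0
```

Request:
move_arm:
  rows:
    - {"translation": [0, 0, 0], "rot": [0, 0, 0], "hand": 1}
    - {"translation": [0, 0, 0], "rot": [0, 0, 0], "hand": 1}
    - {"translation": [0, 0, 0], "rot": [0, 0, 0], "hand": 1}
    - {"translation": [0, 0, 0], "rot": [0, 0, 0], "hand": 1}
    - {"translation": [0, 0, 0], "rot": [0, 0, 0], "hand": 1}
    - {"translation": [0, 0, 0], "rot": [0, 0, 0], "hand": 1}
    - {"translation": [0, 0, 0], "rot": [0, 0, 0], "hand": 1}
  squeeze: 45

```text
t: 11.9
eef_pos: [0.505, 0.3785, 0.1445]
ee_rot: [-3.141, 0.001, -1.571]
force: [-0.9, -0.8, 5.4]
width: 0.0509
gripper_force: 45.0
```

Request:
move_arm:
  rows:
    - {"translation": [0, 0, -1], "rot": [0, 0, 0], "hand": 1}
    - {"translation": [0, 0, -3], "rot": [0, 0, 0], "hand": 1}
    - {"translation": [0, 0, -6], "rot": [0, 0, 0], "hand": 1}
    - {"translation": [0, 0, -9], "rot": [0, 0, 0], "hand": 1}
    - {"translation": [0, 0, -12], "rot": [0, 0, 0], "hand": 1}
    - {"translation": [0, 0, -13], "rot": [0, 0, 0], "hand": 1}
    - {"translation": [0, 0, -13], "rot": [0, 0, 0], "hand": 1}

```text
t: 12.48
eef_pos: [0.5057, 0.379, 0.2775]
ee_rot: [-3.138, 0.004, -1.572]
force: [-0.2, -0.1, -1.3]
width: 0.0509
gripper_force: 45.0
```

```bash
python3 go.py ".5405,.035,.275"
```

```text
cm [34.4  -3.5   0.12] deg [-0.23  0.25 -0.04] at [0.5057 0.379  0.2775] t 12.4833 F [-0.19 -0.07 -1.31] w 0.050920393574287064
```

Lifted. I carry it between red and yellow to above the cradle.

Request:
move_arm:
  rows:
    - {"translation": [3, 0, 0], "rot": [0, 0, 0], "hand": 1}
    - {"translation": [7, -0.5, 0], "rot": [0, 0, 0], "hand": 1}
    - {"translation": [11, -1, 0], "rot": [0, 0, 0], "hand": 1}
    - {"translation": [15, -1.5, 0], "rot": [0, 0, 0], "hand": 1}
    - {"translation": [19, -2, 0], "rot": [0, 0, 0], "hand": 1}
    - {"translation": [23, -2.5, 0], "rot": [0, 0, 0], "hand": 1}
    - {"translation": [27, -3, 0], "rot": [0, 0, 0], "hand": 1}
    - {"translation": [30, -3.4, 0], "rot": [0, 0, 0], "hand": 1}

```text
t: 13.15
eef_pos: [0.5374, 0.0753, 0.2723]
ee_rot: [3.139, -0.001, -1.573]
force: [-0.1, 0.0, -0.9]
width: 0.051
gripper_force: 45.0
```

Request:
move_arm:
  rows:
    - {"translation": [2, 0, 0], "rot": [0, 0, 0], "hand": 1}
    - {"translation": [3.5, 0, 0], "rot": [0, 0, 0], "hand": 1}
    - {"translation": [4.2, 0, 0], "rot": [0, 0, 0], "hand": 1}
    - {"translation": [4.2, 0, 0], "rot": [0, 0, 0], "hand": 1}
    - {"translation": [4.2, 0, 0], "rot": [0, 0, 0], "hand": 1}
    - {"translation": [4.2, 0, 0], "rot": [0, 0, 0], "hand": 1}

```text
t: 13.65
eef_pos: [0.5383, 0.0368, 0.2731]
ee_rot: [3.141, -0.0, -1.571]
force: [-0.4, -0.2, -1.8]
width: 0.0505
gripper_force: 45.0
```

```bash
python3 go.py ".5405,.035,.245"; python3 - <<'E'
from h import *
np.set_printoptions(precision=4,suppress=True)
e=arm.get_state()['eef_pos']
for cam in('scene','top'):
    im,d=arm.grab_frame(cam); W=cloud(cam,d); W[d==0]=99
    cv2.imwrite(f'pics/{cam}4.png',cv2.resize(im[130:270,190:390,::-1] if cam=='scene' else im[150:290,180:380,::-1],(600,420)))
    for l in('blue_can','cradle_seat'):
        print(cam,l,[(round(r['p'],2),toworld(cam,r['point'])) for r in arm.pinpoint(l,cam)[:2]])
    # can body points below the fingers, circle fit with r=26
    from scipy.optimize import least_squares
    for lo in (.135,.165,.195,.225):
        m=(W[...,2]>lo)&(W[...,2]<lo+.03)&(np.hypot(W[...,0]-e[0],W[...,1]-e[1])<.032); P=W[m]
        if len(P)>15:
            f=least_squares(lambda c:np.hypot(P[:,0]-c[0],P[:,1]-c[1])-.026,e[:2],loss='soft_l1',f_scale=.001); print(cam,lo,len(P),f.x,'zmin',P[:,2].min())
E
```

```text
cm [ 0.18 -0.22  2.81] deg [ 0.04 -0.   -0.03] at [0.5383 0.0368 0.2731] t 13.65 F [-0.37 -0.17 -1.81] w 0.05054878627279012
scene blue_can [(0.61, array([0.5408, 0.0365, 0.1283]))]
scene cradle_seat [(0.92, array([0.5378, 0.0362, 0.0645])), (0.17, array([ 0.5238, -0.362 ,  0.0516]))]
scene 0.135 162 [0.5357 0.0362] zmin 0.1359197867039348
scene 0.165 166 [0.536  0.0367] zmin 0.16502962642995989
scene 0.195 181 [0.5362 0.0369] zmin 0.19535927057121338
scene 0.225 188 [0.5362 0.0366] zmin 0.22502207353432668
top blue_can [(0.43, array([0.5404, 0.0365, 0.1299]))]
top cradle_seat []
```

View pics/scene4.png

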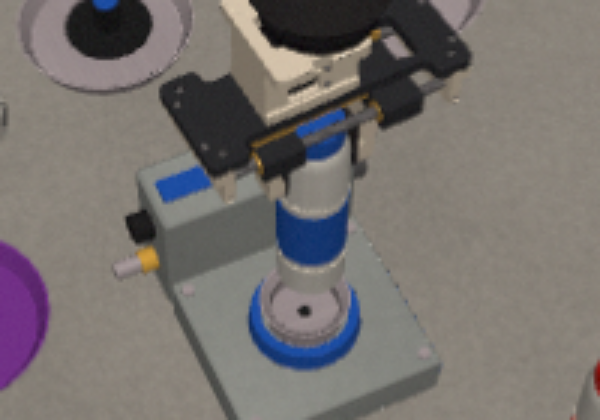

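The can hangs upright above the cradle, its foot at about (312,275) in the crop and the cradle at (305,310). The correction is about +2.7 mm in x and -0.9 mm in y.

Request:
move_arm:
  rows:
    - {"translation": [0.1, -0.27, 0], "rot": [0, 0, 0], "hand": 1}
    - {"translation": [0.1, -0.27, 1], "rot": [0, 0, 0], "hand": 1}
    - {"translation": [0.1, -0.27, 2], "rot": [0, 0, 0], "hand": 1}
    - {"translation": [0.1, -0.27, 3], "rot": [0, 0, 0], "hand": 1}
    - {"translation": [0.1, -0.27, 3.8], "rot": [0, 0, 0], "hand": 1}
    - {"translation": [0.1, -0.27, 4.4], "rot": [0, 0, 0], "hand": 1}
    - {"translation": [0.1, -0.27, 4.6], "rot": [0, 0, 0], "hand": 1}
    - {"translation": [0.1, -0.27, 4.6], "rot": [0, 0, 0], "hand": 1}
  squeeze: 55

```text
t: 14.62
eef_pos: [0.5409, 0.035, 0.2267]
ee_rot: [3.14, -0.001, -1.572]
force: [-1.0, 0.5, -1.4]
width: 0.0508
gripper_force: 55.0
```

Request:
move_arm:
  rows:
    - {"translation": [0, 0, 0.3], "rot": [0, 0, 0], "hand": 1}
    - {"translation": [0, 0, 0.6], "rot": [0, 0, 0], "hand": 1}
    - {"translation": [0, 0, 0.9], "rot": [0, 0, 0], "hand": 1}
    - {"translation": [0, 0, 1.2], "rot": [0, 0, 0], "hand": 1}
    - {"translation": [0, 0, 1.2], "rot": [0, 0, 0], "hand": 1}

```text
t: 15.03
eef_pos: [0.5408, 0.0351, 0.2149]
ee_rot: [3.141, -0.0, -1.572]
force: [0.6, 0.7, -1.8]
width: 0.0506
gripper_force: 55.0
```

The can is inside the mouth with no side load. Now the gradual push.

Request:
move_arm:
  rows:
    - {"translation": [0, 0, 0.2], "rot": [0, 0, 0], "hand": 1}
    - {"translation": [0, 0, 0.4], "rot": [0, 0, 0], "hand": 1}
    - {"translation": [0, 0, 0.6], "rot": [0, 0, 0], "hand": 1}
    - {"translation": [0, 0, 0.8], "rot": [0, 0, 0], "hand": 1}
    - {"translation": [0, 0, 0.9], "rot": [0, 0, 0], "hand": 1}
    - {"translation": [0, 0, 0.9], "rot": [0, 0, 0], "hand": 1}
    - {"translation": [0, 0, 0.9], "rot": [0, 0, 0], "hand": 1}

```text
t: 15.62
eef_pos: [0.5413, 0.0351, 0.2072]
ee_rot: [-3.141, -0.0, -1.572]
force: [-2.5, -0.4, 5.4]
width: 0.0507
gripper_force: 55.0
```

Request:
move_arm:
  rows:
    - {"translation": [0, 0, 0.15], "rot": [0, 0, 0], "hand": 1}
    - {"translation": [0, 0, 0.3], "rot": [0, 0, 0], "hand": 1}
    - {"translation": [0, 0, 0.45], "rot": [0, 0, 0], "hand": 1}
    - {"translation": [0, 0, 0.6], "rot": [0, 0, 0], "hand": 1}
    - {"translation": [0, 0, 0.6], "rot": [0, 0, 0], "hand": 1}
    - {"translation": [0, 0, 0.6], "rot": [0, 0, 0], "hand": 1}

```text
t: 16.12
eef_pos: [0.5413, 0.035, 0.2017]
ee_rot: [-3.141, -0.0, -1.571]
force: [-4.5, -0.3, 9.4]
width: 0.0509
gripper_force: 55.0
```

Request:
move_arm:
  rows:
    - {"translation": [0, 0.05, 0.1], "rot": [0, 0, 0], "hand": 1}
    - {"translation": [0, 0.1, 0.2], "rot": [0, 0, 0], "hand": 1}
    - {"translation": [0, 0.1, 0.3], "rot": [0, 0, 0], "hand": 1}
    - {"translation": [0, 0.1, 0.4], "rot": [0, 0, 0], "hand": 1}
    - {"translation": [0, 0.1, 0.4], "rot": [0, 0, 0], "hand": 1}
    - {"translation": [0, 0.1, 0.4], "rot": [0, 0, 0], "hand": 1}

```text
t: 16.62
eef_pos: [0.5411, 0.0351, 0.1985]
ee_rot: [-3.139, -0.0, -1.571]
force: [-3.1, 0.1, 12.6]
width: 0.0507
gripper_force: 55.0
```

Request:
move_arm:
  rows:
    - {"translation": [0, 0, 0.05], "rot": [0, 0, 0], "hand": 1}
    - {"translation": [0, 0, 0.1], "rot": [0, 0, 0], "hand": 1}
    - {"translation": [0, 0, 0.15], "rot": [0, 0, 0], "hand": 1}
    - {"translation": [0, 0, 0.2], "rot": [0, 0, 0], "hand": 1}
    - {"translation": [0, 0, 0.2], "rot": [0, 0, 0], "hand": 1}
    - {"translation": [0, 0, 0.2], "rot": [0, 0, 0], "hand": 1}

```text
t: 17.12
eef_pos: [0.5412, 0.035, 0.1983]
ee_rot: [-3.138, -0.0, -1.571]
force: [-8.2, 1.3, 27.0]
width: 0.0508
gripper_force: 55.1
```

The can stopped moving while the force jumped to 27 N, which suggests it is on the stop. I check the rim height and the can's lean.

```bash
python3 - <<'E'
from h import *
from scipy.optimize import least_squares
im,d=arm.grab_frame('scene'); W=cloud('scene',d); W[d==0]=99
cv2.imwrite('pics/s5.png',cv2.resize(im[130:270,190:390,::-1],(600,420)))
rr=np.hypot(W[...,0]-.5395,W[...,1]-.0359)
P=W[(rr>.031)&(rr<.037)&(W[...,2]>.06)&(W[...,2]<.1)]; print('rim z',np.median(P[:,2]),np.percentile(P[:,2],[75,90]),len(P))
for lo in(.085,.115,.145,.17):
    P=W[(W[...,2]>lo)&(W[...,2]<lo+.03)&(rr<.031)]
    f=least_squares(lambda c:np.hypot(P[:,0]-c[0],P[:,1]-c[1])-.026,[.54,.035],loss='soft_l1',f_scale=.001); print(lo,len(P),f.x)
for l in('blue_can','cradle_seat'): print(l,[(round(r['p'],2),toworld('scene',r['point'])) for r in arm.pinpoint(l,'scene')[:2]])
s=arm.get_state(); print(s['t'],s['eef_pos'],s['force'],s['gripper_force'])
E
```

```text
rim z 0.07301710809260875 [0.07564627 0.07725689] 145
0.085 137 [0.5388534 0.034922 ]
0.115 153 [0.53927308 0.03505106]
0.145 167 [0.53909815 0.03502318]
0.17 159 [0.53875351 0.03474446]
blue_can [(0.57, array([0.54274807, 0.03619523, 0.05520913]))]
cradle_seat [(0.52, array([0.5375258 , 0.03647559, 0.05372611]))]
17.2667 [0.5412097  0.03496598 0.19834283] [-8.64013981  1.40497342 26.14423632] 55.07983568837517
```

View pics/s5.png

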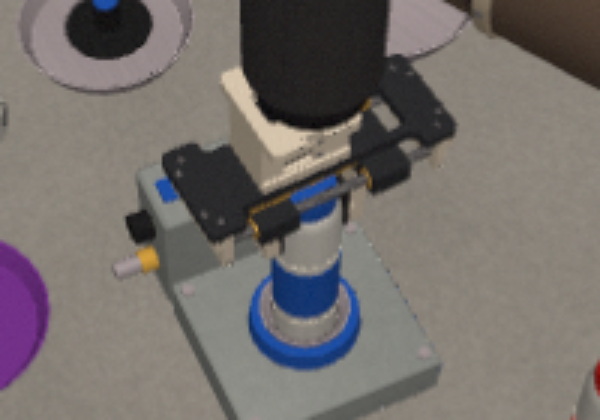

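The can stands upright in the cradle at (305,310) in the crop. The rim is at about 76 mm and the seat at about 54 mm, so the cradle is fully home, with a steady 26 N push. I hand it in.

```bash
python3 -c "
from station import arm; print(arm.job_done())"
```

```text
the job is handed in; nothing more can be done
None
```

The job is handed in: the dust cap lies in the small steel tray, and the blue can stands upright in the cradle, held fully home on its stop with a steady push of about 26 N.

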